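# Sort the dosing syringes from behind the bottle and the jar

## Task

First stand both the bottle and the jar, which block the back of the caddy, upright on the plywood side tray; leave the syringes where they lie until then. Next lay the dosing syringe whose plunger is pulled out centred lengthwise on the white rest with the two end cheeks, and the one whose plunger is pushed in centred lengthwise on the round-ended steel dish. Only when both syringes are laid out, put the bottle and the jar back upright in the caddy, each where it stood at the start; never tip either over.

Things in the scene. Friction and masses are not known exactly. Their poses are not given: they have to be found in the camera images.
- bottle: White plastic bottle with a narrower grey cap, closed, upright, 132 mm tall: body 56 mm diameter up to 92 mm, then a shoulder, cap 36 mm diameter from 102 to 132 mm (grip here). About 300 g nominal. Origin: centre of the underside, z up. Starts on the caddy's floor, in the front row.
- jar: White jar with a metal lid, closed, straight-sided, upright, 115 mm tall, 56 mm diameter, lid 57 mm diameter from 88 to 115 mm (grip here). About 350 g nominal. Origin: centre of the underside, z up. Starts on the caddy's floor, in the front row. The bottle and the jar may be either way round.
- syringe_out: Dosing syringe, plunger pulled out (52 mm behind the barrel), 150 mm long along x, nozzle (14) at -x. Flat-sided clear barrel 84 x 26 wide (y) x 24 high, rear flange 32 wide, 4 thick; thin rod with thumb plate at +x, fixed in place. 70 g. Origin: underside, middle of overall length (on the barrel; grip here across y). Lies in the caddy's back row along its y, behind bottle or jar.
- syringe_in: Dosing syringe, plunger pushed in (10 mm behind the barrel), 108 mm long along x, nozzle (14) at -x. Flat-sided clear barrel 84 x 26 wide (y) x 24 high, rear flange 32 wide, 4 thick; thin rod with thumb plate at +x, fixed in place. 70 g. Origin: underside, middle of overall length (on the barrel; grip here across y). Lies in the caddy's back row along its y, behind bottle or jar.
- caddy: Grey plastic caddy, fixed: floor plate 180 (x) by 350 (y), 6 mm thick, open at the front (-x); back wall at x = +93 mm, 40 mm high; side walls at y = +-178 mm, 22 mm high. Origin: centre of the underside; x points to its back. Front row (bottle, jar) near x = -33 mm, back row (syringes) near x = +26 mm, both at about y = -80 and +80 mm.
- side_tray: Plywood side tray, fixed, empty at the start: 220 (x) by 114 (y) mm, floor top 8 mm high, rim 12 mm high and 4 mm thick. Origin: centre of the underside. Room for the bottle and the jar beside each other along its x, e.g. at x = -50 and +50 mm.
- rest: White plastic syringe rest, fixed: flat rectangular plate 194 (x) by 80 (y), top 12 mm high, with an end cheek 8 mm thick and 30 mm high at each end in x (186 mm free between them). Origin: centre of the underside. For the syringe with its plunger pulled out, lengthwise along x, nozzle either way.
- dish: Flat steel dish with round ends and no rim, fixed: 200 (x) by 80 (y), top 10 mm high. Origin: centre of the underside. For the syringe with its plunger pushed in, lengthwise along x, nozzle either way.
Things that resemble listed ones, but are neither listed nor needed, are in the scene too. Leave any blue or pink look-alike of the bottle alone.

How it is judged:
By the outcome, as a careful person would: the job done as asked, in the order asked, and still so for the second after the job is handed in, with the robot touching nothing.
It also fails if it takes over 136 s, if anything falls off the work surface, if the arm or the gripper's body presses on something with over 40 N, if the wrist force passes 120 N, or if a joint passes its speed limit or range.

## Robot

A 6-joint arm with a two-finger parallel gripper is mounted at the origin on the work surface. World frame = base frame: x ahead of the robot, y to its left, z up, the work surface at z = 0. Lengths are in mm, angles in rad, forces in N, time in s.
With the tool pointing down it reaches from about 350 to 975 mm from the base axis. Payload 7.1 kg.
Tool frame: the origin (TCP) lies on the front face of the gripper's body, between the roots of the fingers; the fingertips stand 80 mm ahead of it and the grasp point (between the pads) lies 61 mm ahead of it; z points along the fingers, y is the line along which they close (so a half turn about z gives the same grasp; the last joint's range is limited). The gripper opens to 88 mm and grips with 3 to 60 N. Pads are 20 mm wide; open, the fingers measure 115 mm over their backs; the gripper's body (75 mm by 178 mm) begins 61 mm behind the grasp point.
Start: joints at [1.11, 0.423, 1.63, -0, 1.089, -0.019], TCP at [267.197, 564.988, 302.675] pointing down, gripper open.
Joint ranges: [-3, 3], [-0.9, 2.11], [0.09, 2.58], [-1.31, 4.45], [0.11, 2.69], [-2.54, 2.54]. Speed limits (rad/s): [2.39, 2.39, 3.01, 3.14, 3.14, 3.14].

## Interface

Orientations are given as a rotation vector (axis times angle).
In Python, from workcell import readout, vision, close_job gives the robot as it stands.
- The arm moves only by the tool servo_tool, never from a script. Its argument "plan" is a list that holds one entry, the list of rows, each a list of 7 numbers: the gripper command: -1 is fully open, 1 is shut, values between are in proportion, then the shift along the world's x, y, z in units of 40 mm (1.0 is 40 mm), then the turn, a rotation vector about the world's x, y, z in units of 5 degrees (1.0 is 5 degrees). A call has 1 to 5 rows; each row shifts and turns the commanded pose from where the row before left it; what a row does not reach is not made up. A row lasts 1/12 s, in which the tool goes at most 41.7 mm and 7.16 degrees, less where a joint would pass 70% of its speed; a pose out of reach is approached as far as the arm can. A call is refused whole if a number of a shift passes 1 or a number of a turn 1, either way. A call with a gripper value outside its range is refused whole. The fingers move at their own pace and stop on an object; the grip force is fixed at half the most. Time passes only in rows, so rows that do not move let the fingers close. It gives the time, the measured TCP pose, the force, the opening and the grip force at its end, in the units of the state.
- readout.get_obs(): the state, without advancing time (a new reading comes with each control period).
- vision.get_image(name): name is "side" or "top"; returns the picture (384x512x3 uint8, red, green, blue); there is no depth.
- vision.camera_params(name): a dict with "fx", "fy", "cx", "cy" (pixels), "D" ([k1, k2, p1, p2, k3] as OpenCV has them; the pictures are not rectified), "rvec" (rotation vector, rad) and "tvec" (3), from world to camera coordinates, as OpenCV has them. Camera axes: x right, y down, z forward; pixel columns grow to the right and rows downward; lengths in mm; the calibration is good to about 2 mm. A picture is of the moment at which its call begins. camera_params takes no time and is no camera call.
- close_job(): hands the job in; it is judged then, once.
The state is a dict: "t": time; "qpos": joint angles; "qvel": joint speeds; "joint_torque": joint torques, N m; "ee_pos": TCP position; "orientation": TCP orientation; "ft_force": force on the tool from outside, world axes, zero at the start; "moment": the same for the moment, N m; "width": finger opening in mm; "grasp_force": force on a finger pad.
Only numpy, scipy, OpenCV 4.12 (cv2) and the standard library are available. Lean on these libraries where they do the work, as an engineer would, in place of code of your own. Each camera call takes 0.05 s, during which the arm holds its last target. There are 200 camera calls.

## Working session

There is one attempt and no reset: what is moved stays moved. The work goes in short steps, Python scripts to look and compute and a tool call to move; the robot and the scene stay as the last step left them, time stands still between calls to the robot, and variables do not carry over. Pictures are saved under pics/ and viewed, at most 14 in all, crops included, and the job is handed in when it is done.

Besides the shell and the picture viewer there is one more tool, called after ">>>" as name(argument=value, ...) on one line, values as JSON. servo_tool: Moves the arm, as the interface text tells. Its arguments: {"type":"object","properties":{"plan":{"type":"array"}},"required":["plan"]}

```bash
mkdir -p pics; python3 - <<'E'
from workcell import readout, vision
import cv2,json
for n in("top","side"):
    im=vision.get_image(n); cv2.imwrite(f"pics/{n}0.png",cv2.cvtColor(im,cv2.COLOR_RGB2BGR))
    print(n,vision.camera_params(n))
print(readout.get_obs())
E
```

```text
top {'fx': 451.8392809770889, 'fy': 451.8392809770889, 'cx': 260.50591205111573, 'cy': 194.90200040415976, 'D': array([-0.0181225,  0.       ,  0.       ,  0.       ,  0.       ]), 'rvec': array([ 2.18093834, -2.20637258,  0.07686979]), 'tvec': array([ -40.24870206,  634.40117431, 1272.53706902])}
side {'fx': 450.7725774551214, 'fy': 450.7725774551214, 'cx': 254.02701517521584, 'cy': 191.62167873482224, 'D': array([-0.14097209,  0.        ,  0.        ,  0.        ,  0.        ]), 'rvec': array([ 2.33532329, -0.580374  ,  0.25360666]), 'tvec': array([-569.72246167,  222.40301568, 1072.61897371])}
{'t': 0.1, 'qpos': array([ 1.10999935e+00,  4.23731933e-01,  1.63061884e+00,  2.97119732e-05,
        1.08858850e+00, -1.89893973e-02]), 'qvel': array([ 0.0008828 , -0.00136121, -0.00150978, -0.00072731,  0.00229018,
        0.00125155]), 'joint_torque': array([-5.53307327e-04, -5.45612633e+01, -2.74322605e+01,  6.44558645e-02,
        1.88161817e-02, -2.59599881e-05]), 'ee_pos': array([267.02329504, 564.6498447 , 301.99757201]), 'orientation': array([-6.88304487e-01, -3.06490886e+00,  2.04465011e-03]), 'ft_force': array([-0.30135235,  0.80825548, -0.07635314]), 'moment': array([ 0.03354685, -0.00509604, -0.02610948]), 'grasp_force': 0.0, 'width': 87.75074253654248}
```

View pics/top0.png

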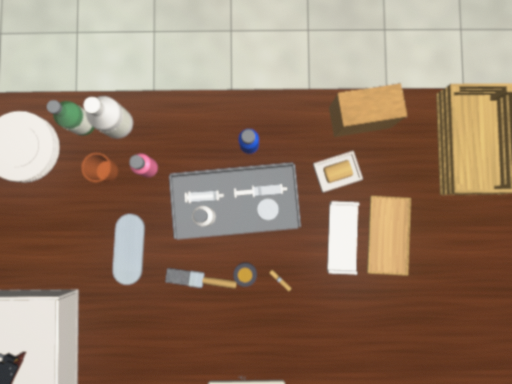

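View pics/side0.png

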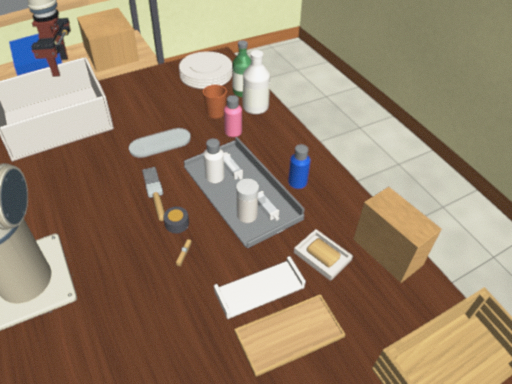

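The top view has image up as +x and left as +y. The caddy is at about (235,200), the bottle at (204,216) and the jar at (268,209). syringe_in is at (203,196) and syringe_out at (262,190). The dish is at (128,249) and the rest at (343,237). The plywood tray is probably at (390,235), which I'll check against its size.

```bash
cat > h.py <<'E'
from workcell import readout, vision
import numpy as np, cv2
P={n:vision.camera_params(n) for n in("top","side")}
def K(n): p=P[n]; return np.array([[p['fx'],0,p['cx']],[0,p['fy'],p['cy']],[0,0,1]])
def p2w(uv,z,n="top"):
    p=P[n]; R=cv2.Rodrigues(p['rvec'])[0]
    c=cv2.undistortPoints(np.array(uv,float).reshape(-1,1,2),K(n),p['D']).reshape(-1,2)
    d=np.c_[c,np.ones(len(c))]@R; o=-R.T@p['tvec']
    return (o+d*((z-o[2])/d[:,2])[:,None])[:,:2]
def w2p(X,n="top"):
    p=P[n]; return cv2.projectPoints(np.array(X,float).reshape(-1,1,3),p['rvec'],p['tvec'],K(n),p['D'])[0].reshape(-1,2)
def snap(n,f,x0,y0,x1,y1,s):
    im=cv2.cvtColor(vision.get_image(n),cv2.COLOR_RGB2BGR); cv2.imwrite(f"pics/{f}_raw.png",im)
    cv2.imwrite(f"pics/{f}.png",cv2.resize(im[y0:y1,x0:x1],None,fx=s,fy=s,interpolation=cv2.INTER_CUBIC))
    return im
E
python3 - <<'E'
from h import *
snap("top","c1",160,155,310,245,5); 
im=cv2.imread("pics/top0.png")
c=im[190:290,320:420]; a=im[205:295,100:160]
s=cv2.resize(c,None,fx=4,fy=4,interpolation=2); b=cv2.resize(a,None,fx=4,fy=4,interpolation=2)
b=cv2.copyMakeBorder(b,0,400-360,0,0,0)
cv2.imwrite("pics/c2.png",np.hstack([s,b]))
R=cv2.Rodrigues(P['top']['rvec'])[0]; print("cam",-R.T@P['top']['tvec'])
print(w2p([0,0,0]))
E
```

```text
cam [ 553.73553763  -36.86689743 1309.75310126]
[[246.27944703 419.13994239]]
```

View pics/c1.png

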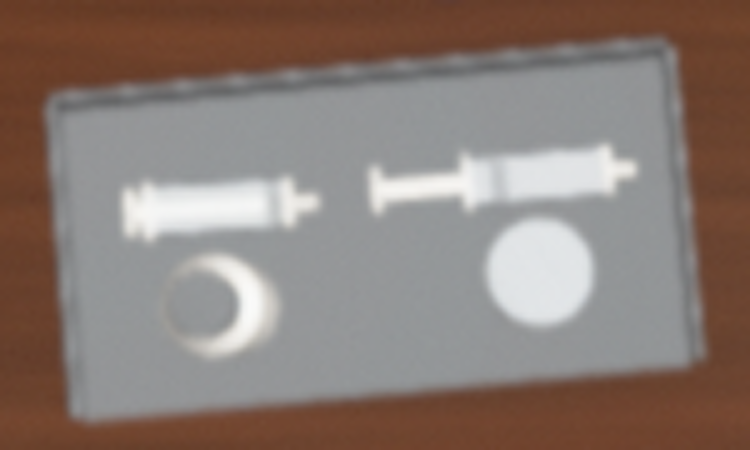

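View pics/c2.png

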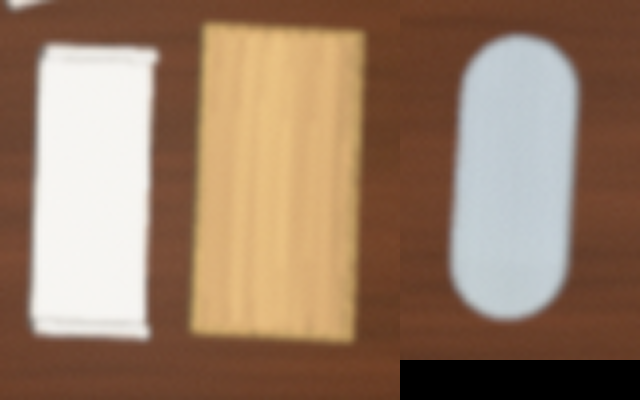

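The crops show everything clearly. In c1 the bottle cap is at (202,303), the jar lid at (540,272), the syringe_in barrel at (215,207) and syringe_out at (505,180). In c2 the rest has its cheeks top and bottom, with the tray to its right and the dish as a capsule.

```bash
python3 - <<'E'
from h import *
f=lambda u,x0,y0,s:(np.array(u,float)+.5)/s-.5+[x0,y0]
c1=lambda *u:f(u,160,155,5)
c2=lambda *u:f(u,320,190,4)
c3=lambda *u:f([(x-400,y) for x,y in u],100,205,4)
print("bottle",p2w(c1((202,303)),132).round(1),"body",p2w(c1((215,306)),92).round(1)); print("jar",p2w(c1((540,272)),115).round(1))
a=p2w(c1((122,212),(320,201)),18); print("in",a.round(1),a.mean(0),np.linalg.norm(a[0]-a[1]))
b=p2w(c1((369,190),(639,167)),18); print("out",b.round(1),b.mean(0),np.linalg.norm(b[0]-b[1]))
for k in (a,b):
    d=k[1]-k[0]; print("nozzle yaw",np.degrees(np.arctan2(d[1],d[0])))
fr=p2w(c1((75,422),(697,366)),6);print("caddy front",fr.round(1),np.linalg.norm(fr[0]-fr[1]))
bk=p2w(c1((47,93),(675,40)),40);print("back",bk.round(1),np.linalg.norm(bk[0]-bk[1]))
def rect(n,p,z):
    q=p2w(p,z);(c,s,an)=cv2.minAreaRect(q.astype(np.float32));print(n,q.round(1).tolist(),"c",q.mean(0).round(1),s,an)
rect("restck",c2((46,44),(158,48),(149,339),(32,333)),30)
rect("tray",c2((204,23),(365,31),(354,342),(191,332)),12)
im=cv2.imread("pics/top0.png")
m=np.zeros(im.shape[:2],np.uint8);hsv=cv2.cvtColor(im,cv2.COLOR_BGR2HSV)
m[205:295,100:160]=((im[205:295,100:160,0]>100)).astype(np.uint8)
cs=max(cv2.findContours(m,0,1)[0],key=cv2.contourArea)
q=p2w(cs.reshape(-1,2),10);r=cv2.minAreaRect(q.astype(np.float32));print("dish",r)
# bg circles for jar
E
```

```text
bottle [[575.8 111.4]] body [[574.8 109.5]]
jar [[590.4 -65.1]]
in [[630.5 171.4]
 [635.5  58. ]] [632.9907156  114.70355384] 113.43586564329736
out [[ 641.5   29.9]
 [ 653.  -125. ]] [647.23245769 -47.52953177] 155.36554878728433
nozzle yaw -87.46320214991114
nozzle yaw -85.76521060027044
caddy front [[ 510.7  200.5]
 [ 538.6 -157.5]] 359.0460949265207
back [[ 696.9  210.1]
 [ 723.1 -145. ]] 356.045122266998
restck [[614.7, -247.9], [610.9, -327.6], [406.0, -316.2], [411.3, -233.7]] c [ 510.7 -281.4] (82.60884857177734, 205.23829650878906) 86.30207824707031
tray [[629.4, -365.5], [622.3, -482.1], [399.7, -467.2], [408.5, -350.3]] c [ 515.  -416.3] (117.1944580078125, 223.10569763183594) 86.16300964355469
dish ((485.37646484375, 332.8265686035156), (86.87897491455078, 202.8113555908203), 86.56346130371094)
```

>>> servo_tool(plan=[[[-1,0.449,-0.875,0,0,0,-0.67],[-1,0.449,-0.875,0,0,0,-0.67],[-1,0.449,-0.875,0,0,0,-0.67],[-1,0.449,-0.875,0,0,0,-0.67],[-1,0.449,-0.875,0,0,0,-0.67]]])

```text
t: 0.57
ee_pos: [357.2, 388.3, 302.4]
orientation: [-1.131, -2.931, 0.001]
ft_force: [1.1, 0.1, -0.4]
width: 87.9
grasp_force: 0.0
```

>>> servo_tool(plan=[[[-1,0.449,-0.875,0,0,0,-0.67],[-1,0.449,-0.875,0,0,0,-0.67],[-1,0.449,-0.875,0,0,0,-0.67],[-1,0.449,-0.875,0,0,0,-0.67],[-1,0.449,-0.875,0,0,0,-0.67]]])

```text
t: 0.98
ee_pos: [447.2, 213.2, 302.7]
orientation: [-1.546, -2.735, -0.0]
ft_force: [0.2, 0.5, -1.1]
width: 87.6
grasp_force: 0.0
```

>>> servo_tool(plan=[[[-1,0.449,-0.875,0,0,0,-0.67],[-1,0.449,-0.875,0,0,0,-0.67],[-1,0.449,-0.875,0,0,0,-0.67],[-1,0.449,-0.875,0,0,0,-0.67],[-1,0.449,-0.875,0,0,0,-0.67]]])

```text
t: 1.4
ee_pos: [537.0, 38.0, 302.6]
orientation: [-1.928, -2.48, 0.0]
ft_force: [0.6, 0.9, -0.4]
width: 87.4
grasp_force: 0.0
```

>>> servo_tool(plan=[[[-1,0.449,-0.875,0,0,0,-0.67],[-1,0.449,-0.875,0,0,0,-0.67],[-1,0.449,-0.875,0,0,0,-0.67],[-1,0,0,0,0,0,0],[-1,0,0,0,0,0,0]]])

```text
t: 1.82
ee_pos: [590.8, -66.8, 302.1]
orientation: [-2.138, -2.301, 0.001]
ft_force: [-0.8, 1.1, 0.9]
width: 87.6
grasp_force: 0.0
```

>>> servo_tool(plan=[[[-1,0,0.04,-0.8,0,0,0],[-1,0,0,-0.8,0,0,0],[-1,0,0,-0.8,0,0,0],[-1,0,0,-0.5,0,0,0],[-1,0,0,-0.3,0,0,0]]])

```text
t: 2.23
ee_pos: [588.4, -61.8, 171.9]
orientation: [-2.13, -2.304, 0.004]
ft_force: [-0.3, 0.2, -0.5]
width: 87.8
grasp_force: 0.0
```

>>> servo_tool(plan=[[[1,0,0,0,0,0,0],[1,0,0,0,0,0,0],[1,0,0,0,0,0,0],[1,0,0,0,0,0,0],[1,0,0,0,0,0,0]]])

```text
t: 2.65
ee_pos: [591.1, -63.4, 176.2]
orientation: [2.133, 2.304, 0.002]
ft_force: [-2.3, 0.1, 0.9]
width: 57.9
grasp_force: 0.7
```

>>> servo_tool(plan=[[[1,0,0,0,0,0,0],[1,0,0,0,0,0,0],[1,0,0,0,0,0,0],[1,0,0,0.1,0,0,0],[1,0,0,0.3,0,0,0]]])

```text
t: 3.07
ee_pos: [589.3, -63.3, 189.8]
orientation: [-2.133, -2.303, 0.003]
ft_force: [0.3, -0.5, -2.5]
width: 56.8
grasp_force: 30.0
```

>>> servo_tool(plan=[[[1,0,0,0.5,0,0,0],[1,0,0,0.8,0,0,0],[1,0,0,0.8,0,0,0],[1,0,0,0.3,0,0,0],[1,0,0,0,0,0,0]]])

```text
t: 3.48
ee_pos: [592.0, -63.6, 290.5]
orientation: [2.131, 2.301, 0.006]
ft_force: [0.6, 0.2, -2.4]
width: 56.4
grasp_force: 30.0
```

>>> servo_tool(plan=[[[1,-0.058,-0.4,0,0,0,0],[1,-0.058,-0.7,0,0,0,0],[1,-0.058,-0.95,0,0,0,0],[1,-0.058,-0.95,0,0,0,0],[1,-0.058,-0.95,0,0,0,0]]])

```text
t: 3.9
ee_pos: [577.7, -222.4, 284.5]
orientation: [-2.132, -2.304, 0.002]
ft_force: [-0.1, 0.2, -2.0]
width: 56.3
grasp_force: 30.0
```

>>> servo_tool(plan=[[[1,-0.058,-0.95,0,0,0,0],[1,-0.058,-0.95,0,0,0,0],[1,-0.058,-0.95,0,0,0,0],[1,-0.058,-0.95,0,0,0,0],[1,-0.058,-0.7,0,0,0,0]]])

```text
t: 4.32
ee_pos: [565.9, -404.0, 284.1]
orientation: [-2.134, -2.302, 0.001]
ft_force: [1.5, -0.1, -2.7]
width: 56.5
grasp_force: 30.0
```

>>> servo_tool(plan=[[[1,-0.058,-0.45,0,0,0,0],[1,0,0,-0.4,0,0,0],[1,0,0,-0.8,0,0,0],[1,0,0,-0.5,0,0,0],[1,0,0,-0.3,0,0,0]]])

```text
t: 4.73
ee_pos: [563.2, -417.7, 202.0]
orientation: [-2.13, -2.3, 0.001]
ft_force: [-0.7, 0.1, -2.5]
width: 56.4
grasp_force: 30.0
```

>>> servo_tool(plan=[[[1,0,0,-0.3,0,0,0],[1,0,0,-0.15,0,0,0],[1,0,0,-0.1,0,0,0],[1,0,0,0,0,0,0],[1,0,0,0,0,0,0]]])

```text
t: 5.15
ee_pos: [565.5, -419.6, 185.5]
orientation: [2.134, 2.304, 0.0]
ft_force: [0.2, 0.5, -2.2]
width: 56.7
grasp_force: 30.0
```

>>> servo_tool(plan=[[[1,0,0,-0.1,0,0,0],[1,0,0,-0.05,0,0,0],[1,0,0,0,0,0,0]]])

```text
t: 5.4
ee_pos: [564.9, -419.4, 178.7]
orientation: [2.135, 2.305, 0.0]
ft_force: [-0.3, 0.6, -2.7]
width: 56.6
grasp_force: 30.0
```

>>> servo_tool(plan=[[[1,0,0,-0.03,0,0,0],[1,0,0,0,0,0,0]]])

```text
t: 5.57
ee_pos: [565.1, -419.7, 178.2]
orientation: [2.134, 2.304, -0.0]
ft_force: [-0.4, -0.3, 1.9]
width: 56.3
grasp_force: 30.0
```

>>> servo_tool(plan=[[[-1,0,0,0,0,0,0],[-1,0,0,0,0,0,0],[-1,0,0,0,0,0,0],[-1,0,0,0,0,0,0],[-1,0,0,0.3,0,0,0]]])

```text
t: 5.98
ee_pos: [564.0, -418.6, 187.5]
orientation: [-2.132, -2.302, 0.0]
ft_force: [-0.2, 1.0, -0.8]
width: 85.4
grasp_force: 0.0
```

>>> servo_tool(plan=[[[-1,0,0,0.9,0,0,0],[-1,0,0,0.9,0,0,0],[-1,0,0,0.9,0,0,0],[-1,0.02,0.5,0.1,0,0,0],[-1,0.02,0.95,0,0,0,0]]])

```text
t: 6.4
ee_pos: [567.7, -364.4, 306.2]
orientation: [2.133, 2.294, 0.001]
ft_force: [-0.4, -0.3, -0.3]
width: 87.6
grasp_force: 0.0
```

>>> servo_tool(plan=[[[-1,0.02,0.98,0,0,0,0],[-1,0.02,0.98,0,0,0,0],[-1,0.02,0.98,0,0,0,0],[-1,0.02,0.98,0,0,0,0],[-1,0.02,0.98,0,0,0,0]]])

```text
t: 6.82
ee_pos: [570.2, -163.4, 302.2]
orientation: [2.135, 2.304, 0.001]
ft_force: [1.2, -0.2, -0.4]
width: 88.0
grasp_force: 0.0
```

>>> servo_tool(plan=[[[-1,0.02,0.98,0,0,0,0],[-1,0.02,0.98,0,0,0,0],[-1,0.02,0.98,0,0,0,0],[-1,0.02,0.98,0,0,0,0],[-1,0.02,0.98,0,0,0,0]]])

```text
t: 7.23
ee_pos: [574.1, 32.7, 302.3]
orientation: [2.134, 2.304, 0.001]
ft_force: [0.7, -0.4, -0.1]
width: 87.8
grasp_force: 0.0
```

>>> servo_tool(plan=[[[-1,0.01,0.98,0,0,0,0],[-1,0,0.98,0,0,0,0],[-1,0,0.04,0,0,0,0],[-1,0,0,0,0,0,0]]])

```text
t: 7.57
ee_pos: [574.6, 112.7, 301.9]
orientation: [2.13, 2.309, 0.001]
ft_force: [0.1, -0.3, -0.0]
width: 87.7
grasp_force: 0.0
```

```bash
python3 - <<'E'
from h import *
print(readout.get_obs()['ee_pos'],readout.get_obs()['qpos'].round(2))
im=snap("top","d1",160,150,430,290,2.9)
E
```

```text
[574.56974829 112.74516284 301.91804568] [ 0.17  0.37  1.72 -0.    1.05  0.09]
```

View pics/d1.png

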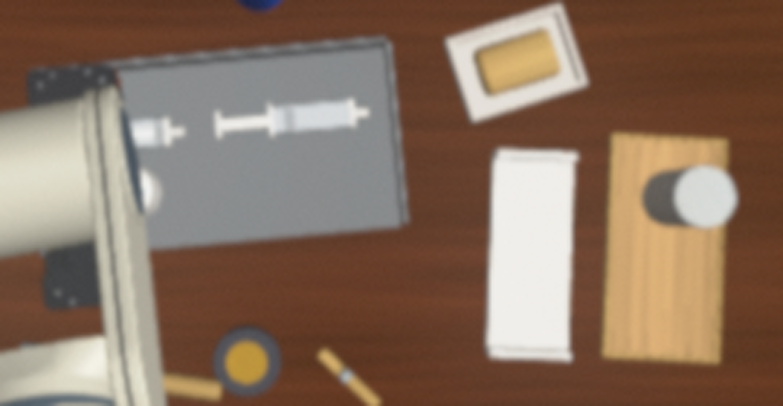

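The jar stands upright on the tray, with its lid at (705,196) and inside the rim at its base. Next is the bottle.

>>> servo_tool(plan=[[[-1,0,0,-0.8,0,0,0],[-1,0,0,-0.8,0,0,0],[-1,0,0,-0.7,0,0,0],[-1,0,0,-0.4,0,0,0],[-1,0,0,-0.11,0,0,0]]])

```text
t: 8.03
ee_pos: [573.4, 108.5, 186.2]
orientation: [-2.135, -2.3, 0.007]
ft_force: [-0.9, -0.7, -0.4]
width: 88.0
grasp_force: 0.0
```

>>> servo_tool(plan=[[[1,0,0,0,0,0,0],[1,0,0,0,0,0,0],[1,0,0,0,0,0,0],[1,0,0,0,0,0,0],[1,0,0,0,0,0,0]]])

```text
t: 8.45
ee_pos: [575.6, 110.6, 190.3]
orientation: [2.134, 2.304, 0.003]
ft_force: [0.8, -0.3, 0.3]
width: 58.2
grasp_force: 0.0
```

>>> servo_tool(plan=[[[1,0,0,0,0,0,0],[1,0,0,0,0,0,0],[1,0,0,0,0,0,0],[1,0,0,0,0,0,0],[1,0,0,0,0,0,0]]])

```text
t: 8.87
ee_pos: [575.0, 110.7, 189.3]
orientation: [2.135, 2.305, 0.0]
ft_force: [-0.4, -0.2, 3.0]
width: 35.4
grasp_force: 30.0
```

>>> servo_tool(plan=[[[1,0,0,0.1,0,0,0],[1,0,0,0.3,0,0,0],[1,0,0,0.4,0,0,0],[1,0,0,0.2,0,0,0],[1,0,0,0,0,0,0]]])

```text
t: 9.28
ee_pos: [576.1, 110.8, 231.5]
orientation: [2.133, 2.303, 0.005]
ft_force: [0.4, 0.2, -1.9]
width: 35.4
grasp_force: 30.0
```

>>> servo_tool(plan=[[[1,-0.1,-0.4,0.2,0,0,0],[1,-0.15,-0.7,0.2,0,0,0],[1,-0.2,-0.95,0.2,0,0,0],[1,-0.2,-0.95,0.2,0,0,0],[1,-0.2,-0.95,0,0,0,0]]])

```text
t: 9.7
ee_pos: [540.9, -48.7, 262.3]
orientation: [2.132, 2.305, 0.002]
ft_force: [2.1, -0.3, -1.6]
width: 35.8
grasp_force: 30.0
```

>>> servo_tool(plan=[[[1,-0.2,-0.95,0,0,0,0],[1,-0.2,-0.95,0,0,0,0],[1,-0.2,-0.95,0,0,0,0],[1,-0.2,-0.95,0,0,0,0],[1,-0.2,-0.95,0,0,0,0]]])

```text
t: 10.12
ee_pos: [500.0, -239.1, 260.9]
orientation: [-2.135, -2.305, 0.0]
ft_force: [0.8, -0.0, -2.0]
width: 35.4
grasp_force: 30.0
```

>>> servo_tool(plan=[[[1,-0.2,-0.95,0,0,0,0],[1,-0.2,-0.95,0,0,0,0],[1,-0.2,-0.95,0,0,0,0],[1,-0.15,-0.8,0,0,0,0],[1,-0.15,-0.73,0,0,0,0]]])

```text
t: 10.53
ee_pos: [463.9, -414.7, 260.6]
orientation: [-2.136, -2.303, 0.0]
ft_force: [0.3, 0.6, -2.7]
width: 35.5
grasp_force: 30.0
```

>>> servo_tool(plan=[[[1,0,0,-0.2,0,0,0],[1,0,0,-0.6,0,0,0],[1,0,0,-0.4,0,0,0],[1,0,0,-0.25,0,0,0],[1,0,0,0,0,0,0]]])

```text
t: 10.95
ee_pos: [463.9, -411.1, 200.3]
orientation: [-2.131, -2.301, -0.0]
ft_force: [-0.7, 0.6, -2.6]
width: 35.6
grasp_force: 30.0
```

>>> servo_tool(plan=[[[1,0,0,-0.1,0,0,0],[1,0,0,-0.1,0,0,0],[1,0,0,-0.05,0,0,0],[1,0,0,0,0,0,0]]])

```text
t: 11.28
ee_pos: [465.2, -412.5, 193.3]
orientation: [2.134, 2.305, -0.0]
ft_force: [-0.6, -0.1, -2.0]
width: 35.6
grasp_force: 30.0
```

>>> servo_tool(plan=[[[1,0,0,-0.03,0,0,0],[1,0,0,0,0,0,0]]])

```text
t: 11.45
ee_pos: [465.1, -412.7, 192.2]
orientation: [2.134, 2.305, -0.0]
ft_force: [-0.1, -0.1, -2.6]
width: 35.5
grasp_force: 30.0
```

>>> servo_tool(plan=[[[1,0,0,-0.03,0,0,0],[1,0,0,0,0,0,0]]])

```text
t: 11.62
ee_pos: [465.2, -412.9, 191.3]
orientation: [2.134, 2.304, -0.0]
ft_force: [-0.6, -0.3, 1.4]
width: 35.6
grasp_force: 30.0
```

>>> servo_tool(plan=[[[-1,0,0,0,0,0,0],[-1,0,0,0,0,0,0],[-1,0,0,0,0,0,0],[-1,0,0,0,0,0,0],[-1,0,0,0,0,0,0]]])

```text
t: 12.03
ee_pos: [465.0, -412.6, 190.7]
orientation: [2.135, 2.305, 0.0]
ft_force: [-0.4, -0.7, -0.3]
width: 65.4
grasp_force: 0.0
```

>>> servo_tool(plan=[[[-1,0,0,0.3,0,0,0],[-1,0,0,0.8,0,0,0],[-1,0,0,0.9,0,0,0],[-1,0,0,0.8,0,0,0],[-1,0,0,0,0,0,0]]])

```text
t: 12.45
ee_pos: [467.2, -414.6, 310.6]
orientation: [2.127, 2.296, 0.0]
ft_force: [1.1, -0.8, 0.0]
width: 88.2
grasp_force: 0.0
```

```bash
python3 - <<'E'
from h import *
im=snap("top","e1",160,150,430,290,2.9)
g=cv2.resize(im,None,fx=6,fy=6,interpolation=cv2.INTER_CUBIC)
hs=cv2.cvtColor(g,cv2.COLOR_BGR2HSV).astype(int)
print("caddy floor bgr",im[225,235])
m=(g.min(2)>175).astype(np.uint8); m[:155*6]=0; m[225*6:]=0; m[:,:175*6]=0; m[:,300*6:]=0
m=cv2.morphologyEx(m,cv2.MORPH_CLOSE,np.ones((13,13),np.uint8))
for c in cv2.findContours(m,0,1)[0]:
    if cv2.contourArea(c)<1500: continue
    q=p2w((c.reshape(-1,2)+.5)/6-.5,18); h=cv2.convexHull(q.astype(np.float32)).reshape(-1,2)
    d,_=q[q[:,1].argmax()]-q[q[:,1].argmin()],0
    (cx,cy),s,a=cv2.minAreaRect(h); print((round(cx,1),round(cy,1)),s,a, "ymin/max",q[:,1].min(),q[:,1].max())
E
```

```text
caddy floor bgr [153 151 148]
(631.8, 114.8) (35.00083923339844, 114.58368682861328) 1.4152072668075562 ymin/max 57.607703829776575 172.08138464279108
(646.8, -46.6) (33.79286575317383, 155.34278869628906) 3.163526773452759 ymin/max -124.0801418386306 30.85516619013972
```

View pics/e1.png

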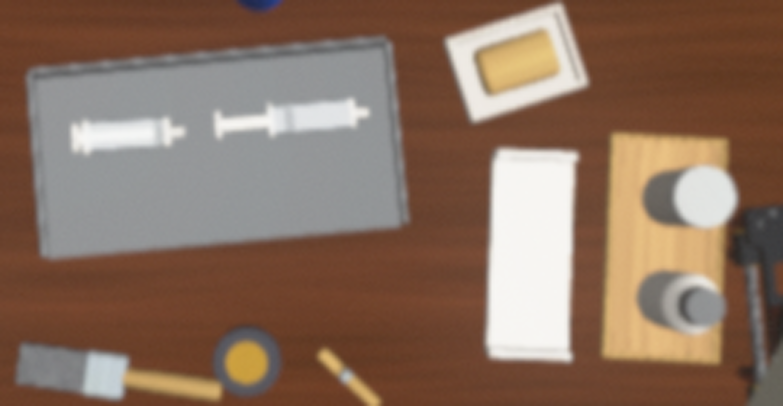

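>>> servo_tool(plan=[[[-1,0.414,0.831,0,0,0,0],[-1,0.414,0.831,0,0,0,0],[-1,0.414,0.831,0,0,0,0],[-1,0.414,0.831,0,0,0,0],[-1,0.414,0.831,0,0,0,0]]])

```text
t: 12.92
ee_pos: [547.7, -244.7, 302.0]
orientation: [-2.134, -2.303, 0.001]
ft_force: [-0.0, -0.9, -0.0]
width: 88.1
grasp_force: 0.0
```

>>> servo_tool(plan=[[[-1,0.414,0.831,0,0,0,0],[-1,0.414,0.831,0,0,0,0],[-1,0.414,0.831,0,0,0,0],[-1,0.414,0.831,0,0,0,0],[-1,0.414,0.831,0,0,0,0]]])

```text
t: 13.33
ee_pos: [630.5, -78.3, 301.9]
orientation: [-2.134, -2.304, 0.002]
ft_force: [0.4, 0.4, 0.7]
width: 87.9
grasp_force: 0.0
```

>>> servo_tool(plan=[[[-1,0.414,0.831,0,0,0,0],[-1,0,0,-0.9,0,0,0],[-1,0,0,-0.9,0,0,0],[-1,0,0,-0.9,0,0,0],[-1,0,0,0,0,0,0]]])

```text
t: 13.75
ee_pos: [642.5, -46.1, 187.0]
orientation: [-2.127, -2.298, 0.013]
ft_force: [-2.9, 0.2, -0.9]
width: 87.8
grasp_force: 0.0
```

>>> servo_tool(plan=[[[-1,0,0,-0.9,0,0,0],[-1,0,0,-0.7,0,0,0],[-1,0,0,-0.6,0,0,0],[-1,0,0,-0.2,0,0,0],[-1,0,0,0,0,0,0]]])

```text
t: 14.17
ee_pos: [646.2, -47.1, 97.6]
orientation: [-2.133, -2.303, 0.003]
ft_force: [-0.3, 0.8, -0.1]
width: 87.9
grasp_force: 0.0
```

>>> servo_tool(plan=[[[-1,0,0,-0.14,0,0,0],[-1,0,0,-0.1,0,0,0],[1,0,0,0,0,0,0],[1,0,0,0,0,0,0],[1,0,0,0,0,0,0]]])

```text
t: 14.58
ee_pos: [647.6, -47.0, 90.1]
orientation: [2.134, 2.304, 0.001]
ft_force: [-0.9, -0.2, 0.9]
width: 71.4
grasp_force: 0.0
```

>>> servo_tool(plan=[[[1,0,0,0,0,0,0],[1,0,0,0,0,0,0],[1,0,0,0,0,0,0],[1,0,0,0,0,0,0],[1,0,0,0,0,0,0]]])

```text
t: 15.0
ee_pos: [647.1, -47.0, 89.1]
orientation: [-2.135, -2.305, 0.0]
ft_force: [-0.2, 0.2, -0.4]
width: 38.1
grasp_force: 0.0
```

>>> servo_tool(plan=[[[1,0,0,0,0,0,0],[1,0,0,0,0,0,0],[1,0,0,0,0,0,0],[1,0,0,0.05,0,0,0],[1,0,0,0.2,0,0,0]]])

```text
t: 15.42
ee_pos: [646.3, -46.9, 98.2]
orientation: [-2.133, -2.303, 0.002]
ft_force: [-0.5, -0.2, 0.5]
width: 25.7
grasp_force: 30.0
```

>>> servo_tool(plan=[[[1,0,0,0.5,0,0,0],[1,0,0,0.7,0,0,0],[1,0,0,0.7,0,0,0],[1,0,0,0.35,0,0,0],[1,0,0,0,0,0,0]]])

```text
t: 15.83
ee_pos: [649.1, -47.2, 193.2]
orientation: [2.131, 2.301, 0.007]
ft_force: [0.6, 0.4, -0.2]
width: 25.9
grasp_force: 30.0
```

>>> servo_tool(plan=[[[1,-0.2,-0.345,0,0,0,0.965],[1,-0.2,-0.345,0,0,0,0.965],[1,-0.2,-0.345,0,0,0,0.965],[1,-0.2,-0.345,0,0,0,0.965],[1,-0.2,-0.345,0,0,0,0.965]]])

```text
t: 16.25
ee_pos: [605.9, -116.4, 187.5]
orientation: [-1.599, -2.702, 0.001]
ft_force: [0.3, -0.1, 0.0]
width: 25.7
grasp_force: 30.0
```

>>> servo_tool(plan=[[[1,-0.2,-0.345,0,0,0,0.965],[1,-0.2,-0.345,0,0,0,0.965],[1,-0.2,-0.345,0,0,0,0.965],[1,-0.2,-0.345,0,0,0,0.965],[1,-0.2,-0.345,0,0,0,0.965]]])

```text
t: 16.67
ee_pos: [565.9, -185.3, 187.5]
orientation: [-0.999, -2.976, 0.0]
ft_force: [-0.4, 0.0, -1.4]
width: 26.0
grasp_force: 30.0
```

>>> servo_tool(plan=[[[1,-0.2,-0.345,0,0,0,0.965],[1,-0.2,-0.345,0,0,0,0.965],[1,-0.2,-0.345,0,0,0,0.965],[1,-0.2,-0.345,0,0,0,0.965],[1,-0.2,-0.345,0,0,0,0.965]]])

```text
t: 17.08
ee_pos: [526.0, -254.2, 187.6]
orientation: [-0.355, -3.119, -0.001]
ft_force: [0.4, 0.7, -0.4]
width: 26.1
grasp_force: 30.0
```

>>> servo_tool(plan=[[[1,-0.2,-0.345,0,0,0,0.965],[1,-0.2,-0.345,0,0,0,0.965],[1,0,0,0,0,0,0],[1,0,0,0,0,0,0]]])

```text
t: 17.42
ee_pos: [510.3, -281.7, 187.9]
orientation: [-0.104, -3.138, -0.002]
ft_force: [0.5, 0.1, -1.2]
width: 25.4
grasp_force: 30.0
```

```bash
python3 - <<'E'
from h import *
o=readout.get_obs();print(o['ee_pos'],o['orientation'],o['qpos'].round(2))
im=snap("side","f1",190,180,360,380,3)
im=cv2.imread("pics/top0.png");g=cv2.resize(im,None,fx=6,fy=6,interpolation=cv2.INTER_CUBIC)
m=(g.min(2)>150).astype(np.uint8); k=np.zeros_like(m); k[195*6:280*6,322*6:364*6]=1; m*=k
c=max(cv2.findContours(m,0,1)[0],key=cv2.contourArea)
for z in(12,30):
    q=p2w((c.reshape(-1,2)+.5)/6-.5,z);print(z,cv2.minAreaRect(q.astype(np.float32)))
E
```

```text
[ 510.31423774 -281.70103895  187.94193304] [-1.03886789e-01 -3.13835843e+00 -1.52912359e-03] [-0.52  0.52  1.8   0.    0.83 -2.03]
12 ((510.2691345214844, -282.58636474609375), (84.94876098632812, 207.68380737304688), 86.7880859375)
30 ((510.8719787597656, -279.1781311035156), (83.77050018310547, 204.80322265625), 86.7880859375)
```

View pics/f1.png

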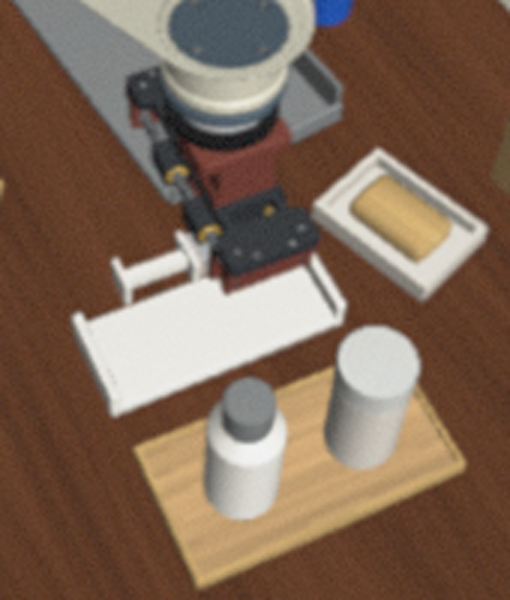

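The side view shows syringe_out held level above the rest, parallel to it, with its thumb plate at (122,272). The bottle and the jar stand clear on the tray. I'll lower it now.

>>> servo_tool(plan=[[[1,0,0,-0.5,0,0,0],[1,0,0,-0.8,0,0,0],[1,0,0,-0.5,0,0,0],[1,0,0,-0.25,0,0,0],[1,0,0,0,0,0,0]]])

```text
t: 17.88
ee_pos: [510.2, -280.1, 104.6]
orientation: [-0.099, -3.136, -0.004]
ft_force: [-0.5, 0.8, 0.0]
width: 25.5
grasp_force: 30.0
```

>>> servo_tool(plan=[[[1,0,0,-0.15,0,0,0],[1,0,0,-0.08,0,0,0],[1,0,0,0,0,0,0],[1,0,0,0,0,0,0]]])

```text
t: 18.22
ee_pos: [511.6, -281.7, 98.6]
orientation: [0.099, 3.139, -0.001]
ft_force: [0.3, -0.5, -1.4]
width: 25.8
grasp_force: 30.0
```

>>> servo_tool(plan=[[[1,0,0,-0.03,0,0,0],[1,0,0,0,0,0,0],[1,0,0,0,0,0,0]]])

```text
t: 18.47
ee_pos: [511.2, -281.7, 97.1]
orientation: [0.099, 3.139, -0.0]
ft_force: [-0.1, -0.5, -0.5]
width: 25.9
grasp_force: 30.0
```

>>> servo_tool(plan=[[[1,0,0,-0.03,0,0,0],[1,0,0,0,0,0,0],[1,0,0,0,0,0,0]]])

```text
t: 18.72
ee_pos: [511.1, -281.6, 95.5]
orientation: [-0.099, -3.14, -0.0]
ft_force: [0.2, -0.3, -1.0]
width: 25.8
grasp_force: 30.0
```

>>> servo_tool(plan=[[[1,0,0,-0.02,0,0,0],[1,0,0,0,0,0,0],[1,0,0,0,0,0,0]]])

```text
t: 18.97
ee_pos: [511.2, -281.6, 95.0]
orientation: [0.098, 3.14, -0.0]
ft_force: [-1.8, -0.1, 5.1]
width: 26.0
grasp_force: 30.0
```

>>> servo_tool(plan=[[[-1,0,0,0,0,0,0],[-1,0,0,0,0,0,0],[-1,0,0,0,0,0,0],[-1,0,0,0,0,0,0],[-1,0,0,0,0,0,0]]])

```text
t: 19.38
ee_pos: [511.1, -281.6, 94.6]
orientation: [-0.098, -3.14, -0.0]
ft_force: [-0.3, -0.4, 0.5]
width: 55.8
grasp_force: 0.0
```

>>> servo_tool(plan=[[[-1,0,0,0.3,0,0,0],[-1,0,0,0.8,0,0,0],[-1,0,0,0.9,0,0,0],[-1,0,0,0.9,0,0,0],[-1,0,0,0.1,0,0,0]]])

```text
t: 19.8
ee_pos: [513.7, -283.0, 221.6]
orientation: [0.098, 3.131, -0.007]
ft_force: [0.9, -0.5, 0.9]
width: 86.6
grasp_force: 0.0
```

>>> servo_tool(plan=[[[-1,0.168,0.551,0,0,0,-0.938],[-1,0.168,0.551,0,0,0,-0.938],[-1,0.168,0.551,0,0,0,-0.938],[-1,0.168,0.551,0,0,0,-0.938],[-1,0.168,0.551,0,0,0,-0.938]]])

```text
t: 20.22
ee_pos: [544.7, -170.4, 215.1]
orientation: [0.741, 3.053, -0.0]
ft_force: [0.2, -0.9, -0.6]
width: 87.6
grasp_force: 0.0
```

>>> servo_tool(plan=[[[-1,0.168,0.551,0,0,0,-0.938],[-1,0.168,0.551,0,0,0,-0.938],[-1,0.168,0.551,0,0,0,-0.938],[-1,0.168,0.551,0,0,0,-0.938],[-1,0.168,0.551,0,0,0,-0.938]]])

```text
t: 20.63
ee_pos: [578.4, -60.0, 215.0]
orientation: [1.345, 2.839, 0.0]
ft_force: [-0.4, 1.1, 0.5]
width: 88.3
grasp_force: 0.0
```

>>> servo_tool(plan=[[[-1,0.168,0.551,0,0,0,-0.938],[-1,0.168,0.551,0,0,0,-0.938],[-1,0.168,0.551,0,0,0,-0.938],[-1,0.168,0.551,0,0,0,-0.938],[-1,0.168,0.551,0,0,0,-0.938]]])

```text
t: 21.05
ee_pos: [612.0, 50.2, 215.0]
orientation: [-1.894, -2.506, 0.0]
ft_force: [-0.3, -0.1, 0.9]
width: 87.6
grasp_force: 0.0
```

>>> servo_tool(plan=[[[-1,0.168,0.551,0,0,0,-0.938],[-1,0.168,0.551,0,0,0,-0.938],[-1,0.168,0.551,0,0,0,-0.938],[-1,0,0,0,0,0,0],[-1,0,0,0,0,0,0]]])

```text
t: 21.47
ee_pos: [632.0, 116.0, 214.7]
orientation: [2.179, 2.263, -0.0]
ft_force: [-0.0, 0.2, -0.2]
width: 87.7
grasp_force: 0.0
```

```bash
python3 - <<'E'
from h import *
o=readout.get_obs();print(o['ee_pos'],o['orientation'],o['qpos'].round(2))
im=snap("top","g1",160,150,430,290,2.9)
# rest syringe drift check overlay
E
```

```text
[631.95103005 116.04701414 214.74422483] [ 2.17881553e+00  2.26319252e+00 -2.28034541e-04] [ 0.16  0.55  1.65 -0.    0.94  0.13]
```

View pics/g1.png

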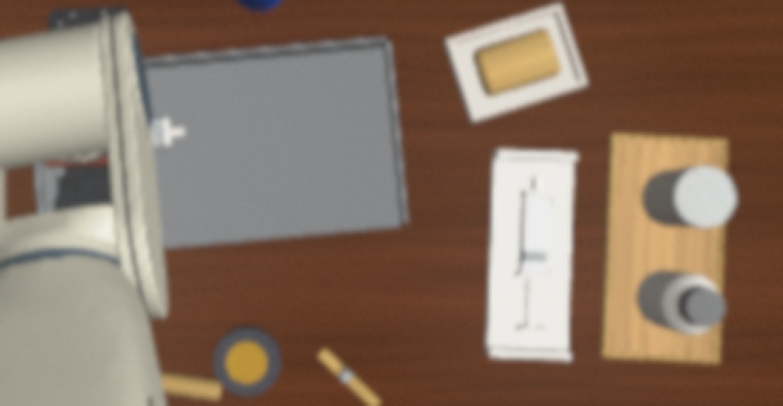

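syringe_out lies on the rest, from its nozzle at (532,178) to its thumb plate at (522,328). The margins to the cheeks are about equal. Next I grip syringe_in.

>>> servo_tool(plan=[[[-1,0,-0.03,-0.9,0,0,0],[-1,0,0,-0.9,0,0,0],[-1,0,0,-0.7,0,0,0],[-1,0,0,-0.4,0,0,0],[-1,0,0,0,0,0,0]]])

```text
t: 21.93
ee_pos: [629.2, 112.1, 94.8]
orientation: [-2.18, -2.256, 0.009]
ft_force: [0.2, 0.8, 0.8]
width: 87.8
grasp_force: 0.0
```

>>> servo_tool(plan=[[[-1,0,0,-0.14,0,0,0],[-1,0,0,-0.1,0,0,0],[1,0,0,0,0,0,0],[1,0,0,0,0,0,0],[1,0,0,0,0,0,0]]])

```text
t: 22.35
ee_pos: [632.7, 113.9, 90.2]
orientation: [2.182, 2.259, 0.002]
ft_force: [-0.2, -0.5, 0.3]
width: 71.3
grasp_force: 0.0
```

>>> servo_tool(plan=[[[1,0,0,0,0,0,0],[1,0,0,0,0,0,0],[1,0,0,0,0,0,0],[1,0,0,0,0,0,0],[1,0,0,0,0,0,0]]])

```text
t: 22.77
ee_pos: [632.1, 114.0, 89.2]
orientation: [2.182, 2.26, 0.0]
ft_force: [-0.4, -0.5, -0.7]
width: 38.3
grasp_force: 0.0
```

>>> servo_tool(plan=[[[1,0,0,0,0,0,0],[1,0,0,0,0,0,0],[1,0,0,0,0,0,0],[1,0,0,0.05,0,0,0],[1,0,0,0.2,0,0,0]]])

```text
t: 23.18
ee_pos: [631.2, 113.8, 98.1]
orientation: [-2.181, -2.259, 0.003]
ft_force: [-1.1, -1.0, -0.9]
width: 25.9
grasp_force: 29.9
```

>>> servo_tool(plan=[[[1,0,0,0.5,0,0,0],[1,0,0,0.7,0,0,0],[1,0,0,0.7,0,0,0],[1,0,0,0.35,0,0,0],[1,0,0,0,0,0,0]]])

```text
t: 23.6
ee_pos: [634.0, 114.3, 193.1]
orientation: [2.18, 2.257, 0.008]
ft_force: [1.0, 0.2, -0.3]
width: 26.1
grasp_force: 29.9
```

```bash
python3 - <<'E'
from h import *
im=cv2.imread("pics/top0.png");g=cv2.resize(im,None,fx=6,fy=6,interpolation=cv2.INTER_CUBIC)
for th in(110,130,150):
    m=(g[...,0]>th).astype(np.uint8); k=np.zeros_like(m); k[205*6:295*6,105*6:155*6]=1; m*=k
    c=max(cv2.findContours(m,0,1)[0],key=cv2.contourArea)
    q=p2w((c.reshape(-1,2)+.5)/6-.5,10);print(cv2.minAreaRect(q.astype(np.float32)))
E
```

```text
((484.6515197753906, 332.9762878417969), (86.13532257080078, 203.14181518554688), 86.63459777832031)
((484.6439208984375, 332.983642578125), (84.28721618652344, 201.2012176513672), 86.6402816772461)
((484.6070861816406, 333.0393371582031), (82.11457824707031, 199.3223114013672), 86.69805145263672)
```

>>> servo_tool(plan=[[[1,-0.204,0.304,0,0,0,0.94],[1,-0.204,0.304,0,0,0,0.94],[1,-0.204,0.304,0,0,0,0.94],[1,-0.204,0.304,0,0,0,0.94],[1,-0.204,0.304,0,0,0,0.94]]])

```text
t: 24.02
ee_pos: [590.1, 175.0, 187.5]
orientation: [-1.671, -2.659, 0.003]
ft_force: [0.2, -0.4, -2.0]
width: 25.9
grasp_force: 29.9
```

>>> servo_tool(plan=[[[1,-0.204,0.304,0,0,0,0.94],[1,-0.204,0.304,0,0,0,0.94],[1,-0.204,0.304,0,0,0,0.94],[1,-0.204,0.304,0,0,0,0.94],[1,-0.204,0.304,0,0,0,0.94]]])

```text
t: 24.43
ee_pos: [549.3, 235.8, 187.5]
orientation: [-1.094, -2.943, 0.002]
ft_force: [-0.7, 0.8, -1.9]
width: 25.7
grasp_force: 29.9
```

>>> servo_tool(plan=[[[1,-0.204,0.304,0,0,0,0.94],[1,-0.204,0.304,0,0,0,0.94],[1,-0.204,0.304,0,0,0,0.94],[1,-0.204,0.304,0,0,0,0.94],[1,-0.204,0.304,0,0,0,0.94]]])

```text
t: 24.85
ee_pos: [508.5, 296.5, 187.6]
orientation: [-0.472, -3.104, 0.002]
ft_force: [0.7, 0.5, -0.4]
width: 25.8
grasp_force: 29.9
```

>>> servo_tool(plan=[[[1,-0.204,0.304,0,0,0,0.94],[1,-0.204,0.304,0,0,0,0.94],[1,-0.204,0.304,0,0,0,0.94],[1,0,0,0,0,0,0],[1,0,0,0,0,0,0]]])

```text
t: 25.27
ee_pos: [484.4, 332.8, 187.9]
orientation: [-0.094, -3.139, 0.002]
ft_force: [-0.1, -0.1, -1.2]
width: 26.2
grasp_force: 29.9
```

>>> servo_tool(plan=[[[1,0,0,-0.5,0,0,0],[1,0,0,-0.8,0,0,0],[1,0,0,-0.5,0,0,0],[1,0,0,-0.35,0,0,0],[1,0,0,0,0,0,0]]])

```text
t: 25.68
ee_pos: [484.0, 331.1, 99.9]
orientation: [-0.097, -3.136, 0.005]
ft_force: [-0.1, 1.0, -0.7]
width: 25.9
grasp_force: 29.9
```

>>> servo_tool(plan=[[[1,0,0,-0.1,0,0,0],[1,0,0,-0.05,0,0,0],[1,0,0,0,0,0,0],[1,0,0,0,0,0,0]]])

```text
t: 26.02
ee_pos: [485.8, 333.1, 98.0]
orientation: [0.094, 3.139, 0.001]
ft_force: [-0.3, -1.4, -0.3]
width: 25.9
grasp_force: 29.9
```

>>> servo_tool(plan=[[[1,0,0,-0.05,0,0,0],[1,0,0,-0.03,0,0,0],[1,0,0,0,0,0,0],[1,0,0,0,0,0,0]]])

```text
t: 26.35
ee_pos: [485.2, 332.9, 94.0]
orientation: [0.093, 3.14, 0.0]
ft_force: [-0.2, 0.6, -0.9]
width: 25.7
grasp_force: 29.9
```

>>> servo_tool(plan=[[[1,0,0,-0.025,0,0,0],[1,0,0,0,0,0,0],[1,0,0,0,0,0,0]]])

```text
t: 26.6
ee_pos: [485.3, 333.0, 93.0]
orientation: [0.093, 3.14, 0.0]
ft_force: [0.4, 0.1, 0.5]
width: 26.0
grasp_force: 29.9
```

>>> servo_tool(plan=[[[1,0,0,-0.02,0,0,0],[1,0,0,0,0,0,0]]])

```text
t: 26.77
ee_pos: [485.4, 332.9, 93.0]
orientation: [0.093, 3.14, 0.0]
ft_force: [-2.4, -1.4, 9.4]
width: 25.8
grasp_force: 29.9
```

>>> servo_tool(plan=[[[-1,0,0,0,0,0,0],[-1,0,0,0,0,0,0],[-1,0,0,0,0,0,0],[-1,0,0,0,0,0,0],[-1,0,0,0,0,0,0]]])

```text
t: 27.18
ee_pos: [485.1, 332.8, 91.9]
orientation: [-0.093, -3.14, 0.0]
ft_force: [-0.4, 0.6, -0.0]
width: 55.4
grasp_force: 0.0
```

>>> servo_tool(plan=[[[-1,0,0,0.3,0,0,0],[-1,0,0,0.8,0,0,0],[-1,0,0,0.9,0,0,0],[-1,0,0,0.9,0,0,0],[-1,0,0,0.9,0,0,0]]])

```text
t: 27.6
ee_pos: [484.9, 332.6, 246.3]
orientation: [-0.093, -3.14, 0.0]
ft_force: [0.2, -0.1, -0.1]
width: 86.8
grasp_force: 0.0
```

>>> servo_tool(plan=[[[-1,0,0,0.9,0,0,0],[-1,0,0,0.55,0,0,0],[-1,0,0,0,0,0,0]]])

```text
t: 27.85
ee_pos: [487.0, 334.1, 308.7]
orientation: [0.093, 3.132, 0.009]
ft_force: [0.4, 0.8, 0.9]
width: 87.6
grasp_force: 0.0
```

>>> servo_tool(plan=[[[-1,-0.026,-0.981,0,0,0,-0.866],[-1,-0.026,-0.981,0,0,0,-0.866],[-1,-0.026,-0.981,0,0,0,-0.866],[-1,-0.026,-0.981,0,0,0,-0.866],[-1,-0.026,-0.981,0,0,0,-0.866]]])

```text
t: 28.27
ee_pos: [479.0, 134.9, 301.7]
orientation: [-0.686, -3.065, 0.001]
ft_force: [0.1, 0.5, 0.3]
width: 87.6
grasp_force: 0.0
```

>>> servo_tool(plan=[[[-1,-0.026,-0.981,0,0,0,-0.866],[-1,-0.026,-0.981,0,0,0,-0.866],[-1,-0.026,-0.981,0,0,0,-0.866],[-1,-0.026,-0.981,0,0,0,-0.866],[-1,-0.026,-0.981,0,0,0,-0.866]]])

```text
t: 28.68
ee_pos: [473.8, -61.3, 301.8]
orientation: [-1.25, -2.881, 0.0]
ft_force: [0.5, 0.6, -0.2]
width: 88.0
grasp_force: 0.0
```

>>> servo_tool(plan=[[[-1,-0.026,-0.981,0,0,0,-0.866],[-1,-0.026,-0.981,0,0,0,-0.866],[-1,-0.026,-0.981,0,0,0,-0.866],[-1,-0.026,-0.981,0,0,0,-0.866],[-1,-0.026,-0.981,0,0,0,-0.866]]])

```text
t: 29.1
ee_pos: [468.6, -257.5, 301.7]
orientation: [-1.77, -2.595, 0.0]
ft_force: [0.5, 0.4, -0.7]
width: 87.9
grasp_force: 0.0
```

>>> servo_tool(plan=[[[-1,-0.026,-0.981,0,0,0,-0.866],[-1,-0.026,-0.981,0,0,0,-0.866],[-1,-0.026,-0.981,0,0,0,-0.866],[-1,-0.026,-0.981,0,0,0,-0.866],[-1,0,0,0,0,0,0]]])

```text
t: 29.52
ee_pos: [464.7, -418.5, 301.7]
orientation: [2.143, 2.294, -0.002]
ft_force: [-0.2, 1.3, -0.3]
width: 87.4
grasp_force: 0.0
```

```bash
python3 - <<'E'
from h import *
im=snap("top","i1",100,150,430,295,2.4)
o=readout.get_obs();print(o['ee_pos'],o['orientation'],o['qpos'].round(2))
E
```

```text
[ 464.54002438 -415.57568     301.2547345 ] [-2.14072793e+00 -2.29895702e+00  4.77144701e-04] [-0.75  0.42  1.63 -0.    1.08 -0.82]
```

View pics/i1.png

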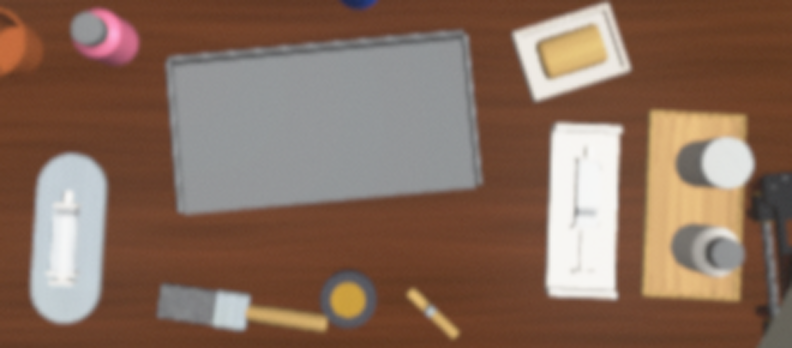

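syringe_in lies along the dish from y=190 to y=286, and the dish spans 153 to 323, so it is centred. Both syringes are laid out. Now I put the bottle back.

>>> servo_tool(plan=[[[-1,0,0,-0.8,0,0,0],[-1,0,0,-0.8,0,0,0],[-1,0,0,-0.7,0,0,0],[-1,0,0,-0.385,0,0,0],[-1,0,0,-0.1,0,0,0]]])

```text
t: 29.98
ee_pos: [463.9, -410.0, 187.1]
orientation: [-2.13, -2.3, -0.0]
ft_force: [0.3, 0.1, 1.2]
width: 87.5
grasp_force: 0.0
```

>>> servo_tool(plan=[[[1,0,0,0,0,0,0],[1,0,0,0,0,0,0],[1,0,0,0,0,0,0],[1,0,0,0,0,0,0],[1,0,0,0,0,0,0]]])

```text
t: 30.4
ee_pos: [465.9, -413.0, 192.0]
orientation: [2.134, 2.302, 0.0]
ft_force: [0.6, -0.4, -0.2]
width: 57.8
grasp_force: 0.0
```

>>> servo_tool(plan=[[[1,0,0,0,0,0,0],[1,0,0,0,0,0,0],[1,0,0,0,0,0,0],[1,0,0,0,0,0,0],[1,0,0,0,0,0,0]]])

```text
t: 30.82
ee_pos: [465.4, -412.8, 190.9]
orientation: [2.136, 2.303, -0.0]
ft_force: [-1.0, -0.7, 3.5]
width: 35.5
grasp_force: 30.0
```

>>> servo_tool(plan=[[[1,0,0,0.1,0,0,0],[1,0,0,0.5,0,0,0],[1,0,0,0.8,0,0,0],[1,0,0,0.6,0,0,0],[1,0,0,0,0,0,0]]])

```text
t: 31.23
ee_pos: [467.1, -414.2, 275.6]
orientation: [2.131, 2.298, 0.0]
ft_force: [0.9, -0.0, -1.3]
width: 35.3
grasp_force: 30.0
```

>>> servo_tool(plan=[[[1,0.1,0.4,0,0,0,0],[1,0.15,0.7,0,0,0,0],[1,0.2,0.95,0,0,0,0],[1,0.2,0.95,0,0,0,0],[1,0.2,0.95,0,0,0,0]]])

```text
t: 31.65
ee_pos: [498.4, -252.2, 268.7]
orientation: [-2.135, -2.3, 0.001]
ft_force: [0.6, 0.8, -1.4]
width: 35.5
grasp_force: 30.0
```

>>> servo_tool(plan=[[[1,0.2,0.95,0,0,0,0],[1,0.2,0.95,0,0,0,0],[1,0.2,0.95,0,0,0,0],[1,0.2,0.95,0,0,0,0],[1,0.2,0.95,0,0,0,0]]])

```text
t: 32.07
ee_pos: [538.1, -62.0, 268.9]
orientation: [-2.134, -2.302, 0.003]
ft_force: [1.2, 0.1, -1.7]
width: 35.5
grasp_force: 30.0
```

>>> servo_tool(plan=[[[1,0.2,0.95,0,0,0,0],[1,0.2,0.95,0,0,0,0],[1,0.2,0.95,0,0,0,0],[1,0.15,0.8,0,0,0,0],[1,0.15,0.735,0,0,0,0]]])

```text
t: 32.48
ee_pos: [574.0, 113.4, 268.7]
orientation: [-2.133, -2.303, 0.004]
ft_force: [0.5, -0.4, -2.5]
width: 35.3
grasp_force: 30.0
```

>>> servo_tool(plan=[[[1,0,0,-0.2,0,0,0],[1,0,0,-0.6,0,0,0],[1,0,0,-0.6,0,0,0],[1,0,0,-0.3,0,0,0],[1,0,0,-0.1,0,0,0]]])

```text
t: 32.9
ee_pos: [572.9, 110.3, 195.1]
orientation: [-2.133, -2.301, 0.008]
ft_force: [-0.8, 0.3, -2.1]
width: 35.1
grasp_force: 30.0
```

>>> servo_tool(plan=[[[1,0,0,-0.1,0,0,0],[1,0,0,-0.05,0,0,0],[1,0,0,0,0,0,0],[1,0,0,0,0,0,0]]])

```text
t: 33.23
ee_pos: [575.9, 110.6, 193.5]
orientation: [2.136, 2.303, 0.002]
ft_force: [0.2, -0.7, -2.2]
width: 35.5
grasp_force: 30.0
```

>>> servo_tool(plan=[[[1,0,0,-0.05,0,0,0],[1,0,0,-0.02,0,0,0],[1,0,0,0,0,0,0]]])

```text
t: 33.48
ee_pos: [575.5, 110.6, 190.2]
orientation: [2.136, 2.303, 0.001]
ft_force: [0.1, -0.2, -2.1]
width: 35.5
grasp_force: 30.0
```

>>> servo_tool(plan=[[[1,0,0,-0.02,0,0,0],[1,0,0,0,0,0,0],[1,0,0,0,0,0,0]]])

```text
t: 33.73
ee_pos: [575.4, 110.7, 189.1]
orientation: [-2.136, -2.304, 0.0]
ft_force: [-0.6, 0.5, -2.5]
width: 35.7
grasp_force: 30.0
```

>>> servo_tool(plan=[[[1,0,0,-0.025,0,0,0],[1,0,0,0,0,0,0],[1,0,0,0,0,0,0]]])

```text
t: 33.98
ee_pos: [575.6, 110.8, 188.9]
orientation: [2.136, 2.304, 0.001]
ft_force: [-2.6, -0.3, 5.2]
width: 35.8
grasp_force: 30.0
```

>>> servo_tool(plan=[[[-1,0,0,0,0,0,0],[-1,0,0,0,0,0,0],[-1,0,0,0,0,0,0],[-1,0,0,0,0,0,0],[-1,0,0,0,0,0,0]]])

```text
t: 34.4
ee_pos: [575.5, 110.7, 188.0]
orientation: [2.136, 2.304, 0.0]
ft_force: [0.5, 0.2, 0.1]
width: 65.3
grasp_force: 0.0
```

>>> servo_tool(plan=[[[-1,0,0,0.3,0,0,0],[-1,0,0,0.8,0,0,0],[-1,0,0,0.9,0,0,0],[-1,0,0,0.85,0,0,0],[-1,-0.017,-0.6,0,0,0,0]]])

```text
t: 34.82
ee_pos: [578.0, 89.3, 310.0]
orientation: [2.128, 2.301, 0.016]
ft_force: [2.0, -0.1, 0.4]
width: 87.9
grasp_force: 0.0
```

>>> servo_tool(plan=[[[-1,-0.017,-0.973,0,0,0,0],[-1,-0.017,-0.973,0,0,0,0],[-1,-0.017,-0.973,0,0,0,0],[-1,-0.017,-0.973,0,0,0,0],[-1,-0.017,-0.973,0,0,0,0]]])

```text
t: 35.23
ee_pos: [571.1, -109.7, 303.2]
orientation: [2.135, 2.303, 0.001]
ft_force: [1.7, 0.6, -0.4]
width: 87.8
grasp_force: 0.0
```

>>> servo_tool(plan=[[[-1,-0.017,-0.973,0,0,0,0],[-1,-0.017,-0.973,0,0,0,0],[-1,-0.017,-0.973,0,0,0,0],[-1,-0.017,-0.973,0,0,0,0],[-1,-0.017,-0.973,0,0,0,0]]])

```text
t: 35.65
ee_pos: [567.6, -304.5, 303.2]
orientation: [2.136, 2.303, 0.0]
ft_force: [1.2, 0.5, -0.1]
width: 87.9
grasp_force: 0.0
```

>>> servo_tool(plan=[[[-1,-0.017,-0.973,0,0,0,0],[-1,-0.017,-0.973,0,0,0,0],[-1,-0.017,-0.973,0,0,0,0],[-1,0,0,0,0,0,0],[-1,0,0,0,0,0,0]]])

```text
t: 36.07
ee_pos: [565.2, -421.2, 302.4]
orientation: [2.139, 2.3, 0.0]
ft_force: [-0.3, 0.3, -0.7]
width: 87.8
grasp_force: 0.0
```

>>> servo_tool(plan=[[[-1,0,0,-0.9,0,0,0],[-1,0,0,-0.9,0,0,0],[-1,0,0,-0.8,0,0,0],[-1,0,0,-0.415,0,0,0],[-1,0,0,-0.1,0,0,0]]])

```text
t: 36.48
ee_pos: [564.5, -416.3, 173.9]
orientation: [-2.13, -2.3, 0.001]
ft_force: [-0.4, -0.3, 0.1]
width: 87.9
grasp_force: 0.0
```

>>> servo_tool(plan=[[[1,0,0,0,0,0,0],[1,0,0,0,0,0,0],[1,0,0,0,0,0,0],[1,0,0,0,0,0,0],[1,0,0,0,0,0,0]]])

```text
t: 36.9
ee_pos: [566.3, -419.6, 179.2]
orientation: [2.134, 2.302, -0.0]
ft_force: [-1.7, 0.1, 0.7]
width: 57.9
grasp_force: 0.7
```

>>> servo_tool(plan=[[[1,0,0,0,0,0,0],[1,0,0,0,0,0,0],[1,0,0,0,0,0,0],[1,0,0,0.1,0,0,0],[1,0,0,0.3,0,0,0]]])

```text
t: 37.32
ee_pos: [564.9, -418.5, 191.9]
orientation: [-2.134, -2.301, 0.0]
ft_force: [-0.5, -0.1, -3.5]
width: 56.6
grasp_force: 29.9
```

>>> servo_tool(plan=[[[1,0,0,0.5,0,0,0],[1,0,0,0.7,0,0,0],[1,0,0,0.4,0,0,0],[1,0.058,0.4,0,0,0,0],[1,0.058,0.7,0,0,0,0]]])

```text
t: 37.73
ee_pos: [570.9, -376.7, 259.1]
orientation: [2.137, 2.298, 0.0]
ft_force: [0.9, 0.7, -3.0]
width: 56.6
grasp_force: 29.9
```

>>> servo_tool(plan=[[[1,0.058,0.95,0,0,0,0],[1,0.058,0.95,0,0,0,0],[1,0.058,0.95,0,0,0,0],[1,0.058,0.95,0,0,0,0],[1,0.058,0.95,0,0,0,0]]])

```text
t: 38.15
ee_pos: [581.2, -182.5, 256.9]
orientation: [-2.135, -2.302, 0.0]
ft_force: [0.2, 1.2, -3.4]
width: 56.6
grasp_force: 29.9
```

>>> servo_tool(plan=[[[1,0.058,0.95,0,0,0,0],[1,0.058,0.95,0,0,0,0],[1,0.058,0.7,0,0,0,0],[1,0.058,0.45,0,0,0,0],[1,0,0,0,0,0,0]]])

```text
t: 38.57
ee_pos: [590.7, -58.9, 256.9]
orientation: [-2.131, -2.306, -0.0]
ft_force: [0.4, 0.7, -2.7]
width: 56.3
grasp_force: 29.9
```

>>> servo_tool(plan=[[[1,0,0,-0.3,0,0,0],[1,0,0,-0.6,0,0,0],[1,0,0,-0.6,0,0,0],[1,0,0,-0.3,0,0,0],[1,0,0,-0.05,0,0,0]]])

```text
t: 38.98
ee_pos: [589.2, -63.8, 180.0]
orientation: [-2.134, -2.299, 0.006]
ft_force: [-1.0, 0.6, -2.6]
width: 57.0
grasp_force: 29.9
```

>>> servo_tool(plan=[[[1,0,0,-0.1,0,0,0],[1,0,0,-0.03,0,0,0],[1,0,0,0,0,0,0],[1,0,0,0,0,0,0]]])

```text
t: 39.32
ee_pos: [592.0, -63.5, 179.2]
orientation: [2.135, 2.302, 0.002]
ft_force: [0.5, 0.3, -2.7]
width: 56.8
grasp_force: 29.9
```

>>> servo_tool(plan=[[[1,0,0,-0.05,0,0,0],[1,0,0,-0.02,0,0,0],[1,0,0,0,0,0,0]]])

```text
t: 39.57
ee_pos: [592.1, -63.4, 177.0]
orientation: [2.135, 2.302, 0.002]
ft_force: [-2.8, 0.3, 5.7]
width: 56.5
grasp_force: 29.9
```

>>> servo_tool(plan=[[[1,0,0,-0.025,0,0,0],[1,0,0,0,0,0,0],[1,0,0,0,0,0,0]]])

```text
t: 39.82
ee_pos: [592.2, -63.5, 176.9]
orientation: [2.135, 2.302, 0.002]
ft_force: [-4.3, 1.0, 13.6]
width: 56.7
grasp_force: 30.0
```

>>> servo_tool(plan=[[[1,0,0,0.03,0,0,0],[-1,0,0,0,0,0,0],[-1,0,0,0,0,0,0],[-1,0,0,0,0,0,0],[-1,0,0,0,0,0,0]]])

```text
t: 40.23
ee_pos: [591.6, -63.3, 175.7]
orientation: [2.136, 2.304, 0.0]
ft_force: [-0.2, 0.2, -1.2]
width: 79.8
grasp_force: 0.0
```

>>> servo_tool(plan=[[[-1,0,0,0,0,0,0],[-1,0,0,0.4,0,0,0],[-1,0,0,0.9,0,0,0],[-1,0,0,0.9,0,0,0],[-1,0,0,0.9,0,0,0]]])

```text
t: 40.65
ee_pos: [591.1, -63.2, 300.6]
orientation: [-2.135, -2.303, 0.001]
ft_force: [0.2, -0.6, -0.5]
width: 87.8
grasp_force: 0.0
```

>>> servo_tool(plan=[[[-1,-0.5,-0.8,0,0,0,0],[-1,-0.5,-0.8,0,0,0,0],[-1,-0.5,-0.8,0,0,0,0],[-1,-0.5,-0.8,0,0,0,0],[-1,-0.5,-0.8,0,0,0,0]]])

```text
t: 41.07
ee_pos: [490.3, -224.4, 299.8]
orientation: [2.135, 2.304, 0.0]
ft_force: [-0.3, 0.1, -0.7]
width: 87.8
grasp_force: 0.0
```

>>> servo_tool(plan=[[[-1,-0.2,-0.9,0,0,0,0],[-1,-0.2,-0.9,0,0,0,0],[-1,-0.2,-0.9,0,0,0,0],[-1,-0.2,-0.9,0,0,0,0],[-1,0,0,0,0,0,0]]])

```text
t: 41.48
ee_pos: [458.3, -372.6, 299.8]
orientation: [2.139, 2.298, -0.002]
ft_force: [-0.3, -1.1, -0.4]
width: 87.8
grasp_force: 0.0
```

```bash
python3 - <<'E'
from h import *
im=snap("top","j1",100,150,430,295,2.4)
a=cv2.imread("pics/top0.png")
for n,(x0,y0) in {"cap":(185,200),"jar":(250,193)}.items():
    A=cv2.cvtColor(a[y0:y0+34,x0:x0+38],6).astype(np.float32);B=cv2.cvtColor(im[y0:y0+34,x0:x0+38],6).astype(np.float32)
    print(n,"pixel shift",cv2.phaseCorrelate(A,B,cv2.createHanningWindow((38,34),cv2.CV_32F)))
E
```

```text
cap pixel shift ((-0.18608400538030878, -0.11811297523749431), 0.9105163825882806)
jar pixel shift ((-0.15714920429879697, 0.291598126653394), 0.8858740144305759)
```

View pics/j1.png

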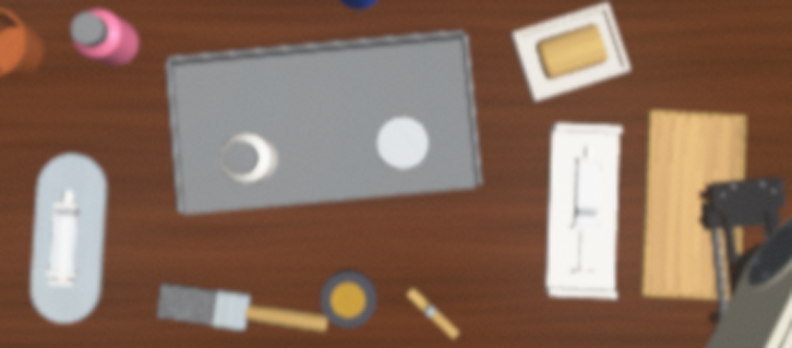

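The bottle, with its cap at (241,157), and the jar at (403,142) stand within about 0.3 px (1 mm) of where they started. Both syringes are still in place, so I'm handing the job in.

```bash
python3 -c "
from workcell import close_job
print(close_job())"
```

```text
the job is handed in; nothing more can be done
None
```

The job is handed in at about 41 s of the 136 s allowed: both syringes lie centred on the rest and the dish, and the bottle and jar stand upright in the caddy within about 1 mm of where they started.

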